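# Offer up the slide cabinet's front flap to its hinge

### The job

Take the blue flap out of the orange tray by its black handle and offer it up to the front of the little blue slide cabinet: its steel knuckle goes between the cabinet's two knuckles, with all three holes in line so that a lab partner could slip the hinge pin through. Finish still gripping it there: keep the flap level and steady in the air in front of the cabinet, carried by you and not forced against the cabinet. Do not knock over the vials in the tray.

Things in the scene. Friction and masses are not known exactly. Their poses are not given: they have to be found in the camera images.
- flap: Loose flap, 0.15 to 0.31 kg: blue wooden plate 110 (x) by 160 (y) by 8 mm, one steel knuckle mid-way along one long edge. Origin: centre of the plate's flat underside. x towards the knuckle, y along its hole, z out of the handle side. Starts flat on the orange tray's floor, handle up; plate spans x -55..55 mm, handle centre at (6, 0, 38), hole centre at (71, 0, 11) mm.
- flap_eye (a point): Centre of the hole in the flap's knuckle, a steel tube 22 mm outside, 12 mm bore, 32 mm long. Axes of the flap: y along the hole, x away from the plate. The plate lies 16 to 126 mm behind this point (-x); its underside is 11 mm below.
- flap_grip (a point): Centre of the flap's black bow handle, near its balance point: a bar 90 mm long (flap y), 14 wide (x), 16 high (z), on two end posts 70 mm apart inside, 22 mm clear above the plate. 65 mm behind flap_eye (-x) and 27 mm higher. Axes of the flap. Pinch it from above on its two long sides.
- cabinet: Fixed blue wooden slide cabinet, open-fronted box 200 mm wide (y), 160 deep, top 126 mm above the bench, filling x from 14 to 174 mm. Two steel knuckles at its front top edge. Origin: on the bench straight below cabinet_eye; x level, into the cabinet, z up. It changes sides with the orange tray.
- cabinet_eye (a point): Point midway between the cabinet's two knuckles (22 mm outside, 12 bore) on the line of their holes, 115 mm above the bench; axes of the cabinet, y along the holes. The knuckles span 20 to 48 mm either side: a 40 mm gap, open above, below and in front; 14 mm behind is the front rail. The joined flap, level, stands out to -x with its axes parallel to these.
- tray: Bright orange fixed plastic tray, 400 mm (x) by 300 mm (y) outside, 60 mm tall, walls and floor 5 mm, a 12 mm rim lip outside that; origin: centre of its underside on the bench.
- vial_a: small clear glass vial with black cap, 28 mm across, 50 mm tall, standing in the orange tray; origin: centre of its base, z up
- vial_b: another such vial in the orange tray
- vial_c: another such vial in the orange tray
Things that resemble listed ones, but are neither listed nor needed, are in the scene too. There is more than one size of the flap; the one meant has the size given above.

How it is judged:
By the outcome, as a careful person would: the job done as asked, in the order asked, and still so for the second after the job is handed in, while the arm keeps its last pose, push and grip.
It also fails if it takes over 45 s, if anything falls off the work surface, if the arm or the gripper's body presses on something with over 40 N, if the wrist force passes 120 N, or if a joint passes its speed limit or range.

### The arm

A 6-joint arm with a two-finger parallel gripper is mounted at the origin on the work surface. World frame = base frame: x ahead of the robot, y to its left, z up, the work surface at z = 0. Lengths are in mm, angles in rad, forces in N, time in s.
With the tool pointing down it reaches from about 275 to 750 mm from the base axis. Payload 10.2 kg.
Tool frame: the origin (TCP) lies on the centre line of the jaws, within the pads' length; the fingertips stand 14 mm ahead of it and the grasp point (between the pads) lies 5 mm behind it; z points along the fingers, y is the direction in which the jaws open and shut (so a half turn about z gives the same grasp; the last joint's range is limited). The gripper opens to 88 mm and grips with 3 to 60 N. Pads are 18 mm wide; open, the fingers measure 123 mm over their backs; the gripper's body (75 mm by 187 mm) begins 45 mm behind the grasp point.
Start: joints at [-1.483, 0.313, 1.498, -0, 1.331, -0.223], TCP at [160.543, -499.857, 252.72] pointing down, gripper open.
Joint ranges: [-2.94, 2.94], [-0.97, 2.17], [0.19, 2.56], [-1.23, 4.37], [0.02, 3.11], [-2.88, 2.88]. Speed limits (rad/s): [2.39, 2.39, 3.01, 3.14, 3.14, 3.14].

### API

Orientations are given as a unit quaternion [x, y, z, w].
In Python, from station import observe, grab_frame, get_calibration, finish_job gives the robot as it stands.
- The arm moves only by the shell command python3 -m inch 'ROWS' [OPENING] [FORCE]. ROWS is JSON, a list of rows, each a list of 2 entries, a list of its own where there are three numbers: the shift along the world's x, y, z each as a share of 20 cm, from -1 to 1, then the turn, a rotation vector about the world's x, y, z each as a share of 60 degrees, from -1 to 1. In form: [[[tx, ty, tz], [wx, wy, wz]], ...]. A call has exactly 5 rows; each row is the pose to reach, as a shift and turn from the pose commanded when the call began; what a row does not reach only later rows make up. A row lasts 1/10 s, in which the tool goes at most 50 mm and 8.59 degrees, less where a joint would pass 70% of its speed; a pose out of reach is approached as far as the arm can. A call with a number of a shift or a turn outside -1 to 1 is refused whole. A call with a gripper value outside its range is refused whole. OPENING is the opening, from 0 (shut) to 1 (fully open), set as the call begins (- or left out, the last holds). The fingers move at their own pace and stop on an object; FORCE is the grip in N (left out, the last holds). Time passes only in rows, so rows that repeat a pose let the fingers close, or fill a call up. It gives the time, the measured TCP pose, the force and the opening at its end, in the units of the state.
- observe(): the state, without advancing time (a new reading comes with each control period).
- grab_frame(name): name is "scene" or "top" or "wrist"; returns the picture (384x512x3 uint8, blue, green, red); there is no depth.
- get_calibration(name): a dict with "fx", "fy", "cx", "cy" (pixels), "k1" (the pictures are not rectified: a ray, as slopes to the right and down, at radius r is drawn at 1 + k1 r^2 times it, then the intrinsics apply), "extrinsics" (4x4, takes a point from camera to world coordinates). Camera axes: x right, y down, z forward; pixel columns grow to the right and rows downward; lengths in mm; the calibration is good to about 2 mm. A picture is of the moment at which its call begins: read the wrist's pose just before it. get_calibration takes no time and is no camera call; for the wrist camera it gives the pose at the moment of the call.
- finish_job(): hands the job in, once; it reports no verdict.
The state is a dict: "clock": time; "joint_pos": joint angles; "qvel": joint speeds; "joint_torque": joint torques, N m; "tool_pos": TCP position; "tool_rot": TCP orientation; "contact_force": force on the tool from outside, world axes, zero at the start; "moment": the same for the moment, N m; "width": finger opening in mm.
Only numpy, scipy, OpenCV 4.12 (cv2) and the standard library are available. Lean on these libraries where they do the work, as an engineer would, in place of code of your own. Each camera call takes 0.05 s, during which the arm holds its last target. There are 200 camera calls.

## Working session

There is one attempt and no reset: what is moved stays moved. The work goes in short steps, Python scripts to look and compute and a shell command to move; the robot and the scene stay as the last step left them, time stands still between calls to the robot, and variables do not carry over. Pictures are saved under pics/ and viewed, about 8 in all and at most 12, crops included, and the job is handed in when it is done.

```bash
ls; mkdir -p pics
cat > h.py <<'E'
import numpy as np,cv2,json
from station import observe,grab_frame,get_calibration
def ray(c,u,v):
    x,y=(u-c['cx'])/c['fx'],(v-c['cy'])/c['fy']
    a,b=x,y
    for _ in range(20):
        s=1+c['k1']*(a*a+b*b); a,b=x/s,y/s
    E=np.array(c['extrinsics']); return E[:3,3],E[:3,:3]@np.array([a,b,1.])
def at(c,u,v,z):
    o,d=ray(c,u,v); return o+d*(z-o[2])/d[2]
def proj(c,p):
    E=np.array(c['extrinsics']); q=E[:3,:3].T@(np.array(p,float)-E[:3,3]); a,b=q[:2]/q[2]
    s=1+c['k1']*(a*a+b*b); return np.array([a*s*c['fx']+c['cx'],b*s*c['fy']+c['cy']])
E
python3 - <<'E'
from h import *
for n in ['top','scene']:
    im=grab_frame(n); cv2.imwrite(f'pics/{n}0.png',im)
    c=get_calibration(n); print(n,c)
a,b=cv2.imread('pics/top0.png'),cv2.imread('pics/scene0.png')
cv2.imwrite('pics/top0b.png',cv2.resize(a,(800,600),interpolation=cv2.INTER_CUBIC))
print(observe())
E
```

```text
pics
top {'fx': 389.60368574094593, 'fy': 389.60368574094593, 'cx': 251.23970257366454, 'cy': 186.00788935350488, 'k1': -0.10977271032339, 'extrinsics': array([[-4.36315058e-03, -9.95474332e-01,  9.49305933e-02,
         3.23622889e+02],
       [-9.99971829e-01,  4.92318023e-03,  5.66594884e-03,
         9.93506153e+00],
       [-6.10766706e-03, -9.49031977e-02, -9.95467769e-01,
         1.26199762e+03],
       [ 0.00000000e+00,  0.00000000e+00,  0.00000000e+00,
         1.00000000e+00]])}
scene {'fx': 438.452880887965, 'fy': 438.452880887965, 'cx': 249.17869370104722, 'cy': 189.9693200526764, 'k1': -0.1133101893510626, 'extrinsics': array([[ 1.21596008e-01,  6.87520603e-01, -7.15911888e-01,
         1.22457262e+03],
       [ 9.92577283e-01, -8.26409877e-02,  8.92233457e-02,
        -8.60296258e+01],
       [ 2.17922298e-03, -7.21447079e-01, -6.92466146e-01,
         8.38997454e+02],
       [ 0.00000000e+00,  0.00000000e+00,  0.00000000e+00,
         1.00000000e+00]])}
{'clock': 0.1, 'joint_pos': array([-1.48340854e+00,  3.13395595e-01,  1.49829876e+00,  3.64380149e-05,
        1.33099802e+00, -2.23425263e-01]), 'qvel': array([-0.00048972, -0.00110876, -0.00067482,  0.00025298,  0.000138  ,
       -0.00177023]), 'joint_torque': array([ 2.04997472e-03, -4.02817154e+01, -2.52647549e+01,  6.95115281e-02,
        3.42298625e-02, -6.08145410e-05]), 'tool_pos': array([ 160.52991559, -499.66512975,  252.24096664]), 'tool_rot': array([ 9.87949212e-01,  1.54777428e-01,  5.50264299e-05, -5.47387177e-04]), 'contact_force': array([-0.03701008, -0.3634574 ,  0.47254787]), 'moment': array([0.03754714, 0.01431931, 0.01206615]), 'width': 88.04435488823125}
```

View pics/top0b.png

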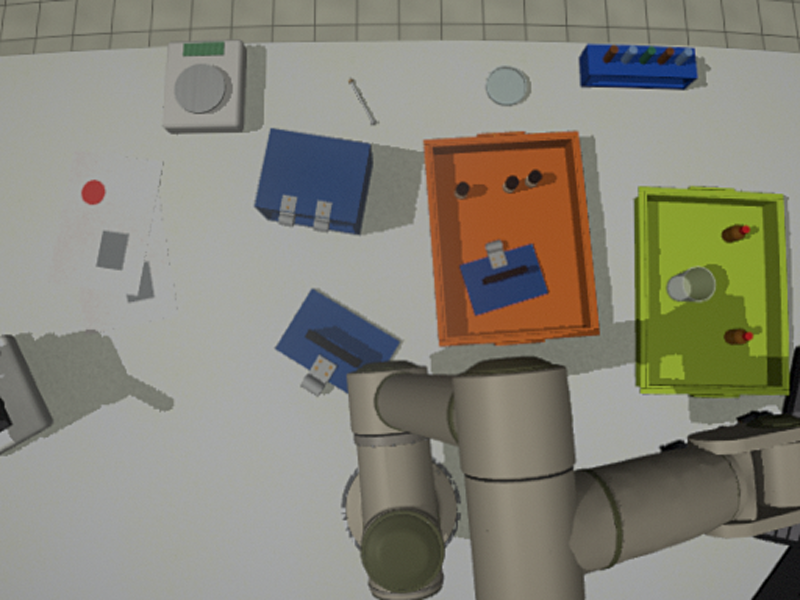

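View pics/scene0.png

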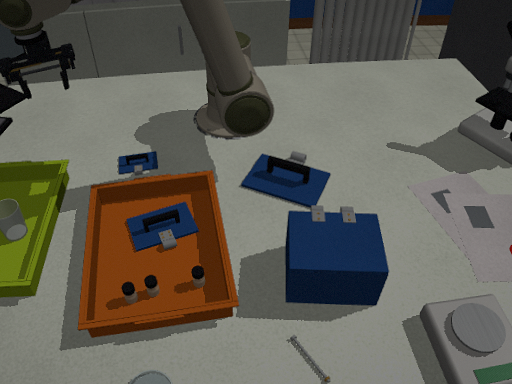

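Three flaps are visible. In the top picture at 800 px wide, one is in the orange tray at about (505,278) and a larger-looking one is on the bench at (338,340). The scene picture shows a small one on the bench at (138,162). The tray flap is the one named, so I'll check its size in an enlarged crop, and the cabinet knuckles as well.

Run:
```python
from h import *
a=cv2.imread('pics/top0.png'); cv2.imwrite('pics/c1.png',cv2.resize(a[80:230,158:358],(800,600),interpolation=cv2.INTER_CUBIC))
```

```text
(no output)
```

View pics/c1.png

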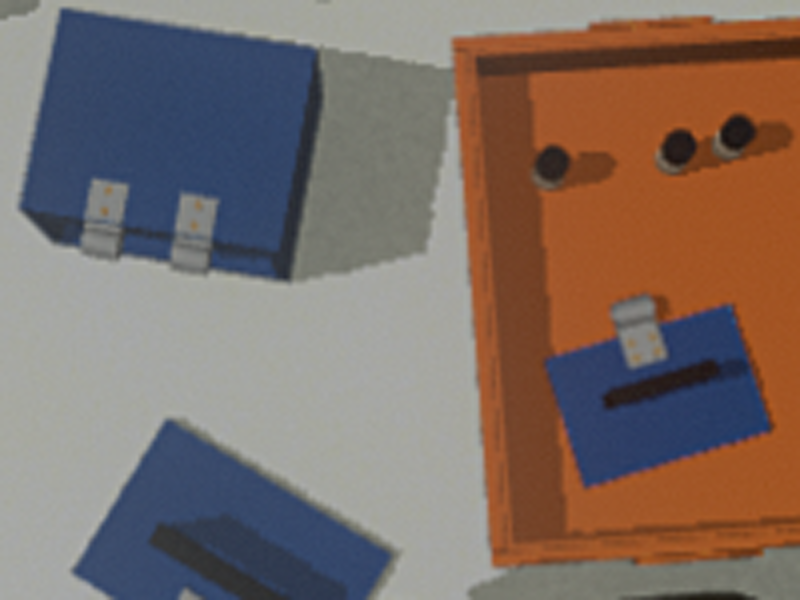

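The crop shows the tray flap's plate corners at (546,358), (733,305), (772,430) and (585,487), with the handle bar running (604,402)-(718,368). The cabinet's top corners are at (62,8), (320,48) and (20,207), and its knuckles are near (102,238) and (192,251). Next I compute sizes and poses.

Run:
```python
from h import *
c=get_calibration('top')
f=lambda X,Y,z: at(c,158+X/4-.4,80+Y/4-.4,z)
P=[f(*p,13) for p in [(546,358),(733,305),(772,430),(585,487)]]
for i in range(4): print(P[i].round(), np.linalg.norm(P[i]-P[(i+1)%4]).round(1))
print('centre',np.mean(P,0).round(1))
d=P[0]-P[1]+P[3]-P[2]; print('flap yaw',np.degrees(np.arctan2(-d[0],d[1])))
A,B=f(604,402,51),f(718,368,51); print('handle',A.round(),B.round(),((A+B)/2).round(1),np.degrees(np.arctan2(-(A-B)[0],(A-B)[1])))
Q=[f(*p,126) for p in [(62,8),(320,48),(20,207)]]
print('cab',[q.round() for q in Q],np.linalg.norm(Q[0]-Q[1]),np.linalg.norm(Q[0]-Q[2]))
w=Q[0]-Q[1]; print('cab yaw',np.degrees(np.arctan2(-w[0],w[1])))
K=[f(103,230,126),f(193,243,126)]; print('kn',K,'mid',np.mean(K,0)); 
t=np.arctan2(-w[0],w[1]); ex=np.array([np.cos(t),np.sin(t),0]); m=(Q[1]+Q[0])/2; print('eye from back edge',m-174*ex)
for X,Y in [(552,160),(678,147),(737,132)]: print('vial',f(X,Y,55).round())
```

```text
[ 497. -122.   13.] 159.6
[ 540. -276.   13.] 106.5
[ 438. -305.   13.] 159.4
[ 392. -152.   13.] 108.8
centre [ 466.8 -213.5   13. ]
flap yaw 16.060601530502993
handle [ 457. -163.   51.] [ 483. -254.   51.] [ 470.1 -208.2   51. ] 16.299026463850833
cab [array([753., 253., 126.]), array([719.,  56., 126.]), array([598., 281., 126.])] 199.91400465731908 157.62299725489532
cab yaw -9.911133738208346
kn [array([579.51876585, 218.29152148, 126.        ]), array([568.99403704, 150.76684788, 126.        ])] mid [574.25640145 184.52918468 126.        ]
eye from back edge [564.32338741 184.75224596 126.        ]
vial [ 650. -125.   55.]
vial [ 661. -226.   55.]
vial [ 673. -274.   55.]
```

The plate measures about 160 x 108 mm, which matches the tray flap. Moving above it.

```bash
python3 -m inch '[[[0.16,0.15,0],[0,0,0.14]],[[0.32,0.3,0],[0,0,0.28]],[[0.48,0.45,0],[0,0,0.42]],[[0.64,0.6,0],[0,0,0.56]],[[0.8,0.75,0],[0,0,0.7]]]' 1 20
python3 -m inch '[[[0.15,0.14,-0.08],[0,0,0.14]],[[0.3,0.28,-0.16],[0,0,0.28]],[[0.45,0.42,-0.24],[0,0,0.42]],[[0.6,0.56,-0.32],[0,0,0.56]],[[0.75,0.7,-0.4],[0,0,0.7]]]'
python3 -m inch '[[[0,0,0],[0,0,0.07]],[[0,0,0],[0,0,0.07]],[[0,0,0],[0,0,0.07]],[[0,0,0],[0,0,0.07]],[[0,0,0],[0,0,0.07]]]'
python3 - <<'E'
from h import *
o=observe();print(o['clock'],o['tool_pos'],o['tool_rot'],o['joint_pos'])
c=get_calibration('wrist');im=grab_frame('wrist');cv2.imwrite('pics/w1.png',im)
import pickle;pickle.dump(c,open('w1.pkl','wb'));print(c)
E
```

```text
clock: 0.6
tool_pos: [321.5, -348.4, 252.5]
tool_rot: [0.865, 0.501, 0.0, -0.0]
contact_force: [0.5, -1.0, 0.7]
width: 88.7
clock: 1.1
tool_pos: [471.5, -208.4, 171.9]
tool_rot: [0.628, 0.778, -0.0, -0.0]
contact_force: [-0.8, -0.5, 0.3]
width: 88.0
clock: 1.6
tool_pos: [470.2, -210.4, 173.0]
tool_rot: [0.603, 0.798, -0.0, 0.0]
contact_force: [-0.3, -0.5, -0.8]
width: 88.2
1.6 [ 470.23574909 -210.4365711   172.99215067] [ 6.02608353e-01  7.98037043e-01 -1.06471277e-05  2.26874834e-04] [-6.48485547e-01  3.68922522e-01  1.63956323e+00 -2.26536245e-05
  1.13265311e+00 -9.25741125e-01]
{'fx': 344.0466782802103, 'fy': 344.0466782802103, 'cx': 259.11773988922727, 'cy': 192.78784780446242, 'k1': -0.009829680786701668, 'extrinsics': array([[ 9.61904730e-01,  2.60566388e-01,  8.27311811e-02,
         4.49143332e+02],
       [ 2.73384264e-01, -9.17441706e-01, -2.89070512e-01,
        -1.36105394e+02],
       [ 5.78976652e-04,  3.00675695e-01, -9.53726266e-01,
         3.06001424e+02],
       [ 0.00000000e+00,  0.00000000e+00,  0.00000000e+00,
         1.00000000e+00]])}
```

View pics/w1.png

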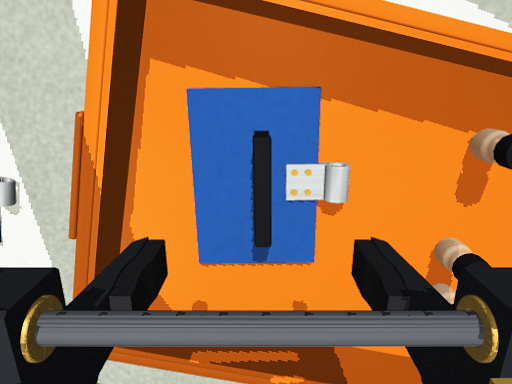

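The wrist view shows the plate corners at (187,90), (321,87), (314,262) and (200,264). The handle top runs from (261,136) to (262,245), and the knuckle tube is at (337,183).

Run:
```python
from h import *; import pickle
c=pickle.load(open('w1.pkl','rb'))
P=[at(c,*p,13) for p in [(187,90),(321,87),(314,262),(200,264)]]
for i in range(4): print(P[i].round(1), np.linalg.norm(P[i]-P[(i+1)%4]).round(1))
d=P[0]-P[3]+P[1]-P[2]; t=np.arctan2(-d[0],d[1]); print(np.degrees(t)); 
m=np.mean(P,0); print('centre',m,'handle pred',m+6*np.array([np.cos(t),np.sin(t),0]))
H=[at(c,261,136,51),at(c,262,245,51)]; d=H[0]-H[1]; print(H,np.mean(H,0),np.degrees(np.arctan2(-d[0],d[1])),np.linalg.norm(d))
print('knuckle top',at(c,338,180,27))
R=np.array(c['extrinsics'])
from scipy.spatial.transform import Rotation as Ro
y=Ro.from_quat(observe()['tool_rot']).as_matrix()[:,1];print('tooly',np.degrees(np.arctan2(y[1],y[0])))
```

```text
[ 393.8 -156.3   13. ] 109.4
[ 498.4 -124.2   13. ] 159.7
[ 543.9 -277.2   13. ] 108.9
[ 439.7 -309.    13. ] 159.4
16.64451531389124
centre [ 468.93785156 -216.67687087   13.        ] handle pred [ 474.68645349 -214.95827383   13.        ]
[array([ 460.57351899, -170.69523775,   51.        ]), array([ 485.74559923, -255.7435763 ,   51.        ])] [ 473.15955911 -213.21940703   51.        ] 16.487373657659045 88.69528461848934
knuckle top [ 534.07831316 -191.69827362   27.        ]
tooly 15.906176243056914
```

```bash
python3 -m inch '[[[0.01,-0.01,-0.1],[0,0,0.01]],[[0.02,-0.02,-0.25],[0,0,0.01]],[[0.02,-0.02,-0.4],[0,0,0.01]],[[0.02,-0.02,-0.5],[0,0,0.01]],[[0.02,-0.02,-0.55],[0,0,0.01]]]'
python3 -m inch '[[[0,0,-0.05],[0,0,0]],[[0,0,-0.1],[0,0,0]],[[0,0,-0.125],[0,0,0]],[[0,0,-0.125],[0,0,0]],[[0,0,-0.125],[0,0,0]]]'
python3 -m inch '[[[0,0,0],[0,0,0]],[[0,0,0],[0,0,0]],[[0,0,0],[0,0,0]],[[0,0,0],[0,0,0]],[[0,0,0],[0,0,0]]]' 0 35
python3 -m inch '[[[0,0,0],[0,0,0]],[[0,0,0],[0,0,0]],[[0,0,0],[0,0,0]],[[0,0,0],[0,0,0]],[[0,0,0],[0,0,0]]]'
```

```text
clock: 2.15
tool_pos: [473.8, -213.7, 61.2]
tool_rot: [0.598, 0.802, 0.0, -0.001]
contact_force: [-0.0, 0.3, 0.1]
width: 88.2
clock: 2.65
tool_pos: [474.8, -214.0, 38.1]
tool_rot: [0.598, 0.802, -0.0, 0.0]
contact_force: [0.1, 0.1, 0.6]
width: 88.0
clock: 3.15
tool_pos: [474.6, -213.9, 37.8]
tool_rot: [0.598, 0.802, 0.0, 0.0]
contact_force: [-1.0, 0.3, -0.2]
width: 50.4
clock: 3.65
tool_pos: [474.5, -213.8, 37.7]
tool_rot: [0.598, 0.802, -0.0, -0.0]
contact_force: [-0.1, -0.3, 0.7]
width: 13.5
```

```bash
python3 -m inch '[[[0,0,0],[0,0,0]],[[0,0,0.02],[0,0,0]],[[0,0,0.06],[0,0,0]],[[0,0,0.12],[0,0,0]],[[0,0,0.2],[0,0,0]]]'
python3 -m inch '[[[0,0,0.12],[0,0,0]],[[0,0,0.26],[0,0,0]],[[0,0,0.42],[0,0,0]],[[0,0,0.55],[0,0,0]],[[0,0,0.6],[0,0,0]]]'
python3 -m inch '[[[0,0,0],[0,0,0]],[[0,0,0],[0,0,0]],[[0,0,0],[0,0,0]],[[0,0,0],[0,0,0]],[[0,0,0],[0,0,0]]]'
python3 - <<'E'
from h import *
import pickle
c=get_calibration('wrist');im=grab_frame('wrist');pickle.dump((c,observe()),open('w2.pkl','wb'))
cv2.imwrite('pics/w2.png',im)
E
```

```text
clock: 4.15
tool_pos: [474.4, -213.7, 78.6]
tool_rot: [0.598, 0.802, -0.0, -0.0]
contact_force: [0.1, 0.3, -1.9]
width: 13.3
clock: 4.65
tool_pos: [475.1, -214.2, 201.0]
tool_rot: [0.598, 0.802, -0.0, 0.002]
contact_force: [0.7, -1.0, -0.9]
width: 13.4
clock: 5.15
tool_pos: [474.4, -213.8, 197.1]
tool_rot: [0.598, 0.802, 0.0, -0.001]
contact_force: [0.2, -0.9, -2.5]
width: 13.4
```

View pics/w2.png

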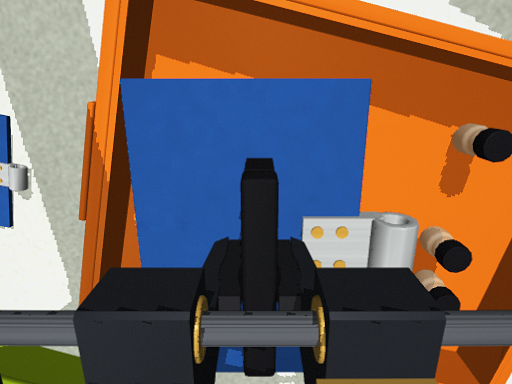

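The flap is held level by eye, with plate corners at (121,80) and (371,79) and the knuckle's near end face at about (394,218). I'll fit the pose in hand.

```bash
cat >> h.py <<'E'
from scipy.spatial.transform import Rotation as Ro
from scipy.optimize import least_squares
def flapT(o,q):  # q: dx,dy,dz mm (flap axes), roll,pitch,yaw deg about grip; flap x=tool y, flap z=-tool z
    R=Ro.from_quat(o['tool_rot']).as_matrix(); F=np.column_stack([R[:,1],R[:,0],-R[:,2]])
    g=np.array(o['tool_pos'])-5*R[:,2]
    Rf=F@Ro.from_euler('xyz',q[3:],degrees=True).as_matrix()
    return Rf, g+F@np.array(q[:3])-Rf@np.array([6,0,38])
E
python3 - <<'E'
from h import *; import pickle
c,o=pickle.load(open('w2.pkl','rb')); print(o['tool_pos'])
pts=np.array([[-55,80,8],[55,80,8],[71,16,11]]);obs=np.array([[121,80],[371,79],[394,218]])
R,t=flapT(o,np.zeros(6)); print([proj(c,R@p+t).round(1) for p in pts])
def res(q):
    R,t=flapT(o,q); return np.concatenate([(np.array([proj(c,R@p+t) for p in pts])-obs).ravel(), q/np.array([2,4,3,2,1,1.])])
s=least_squares(res,np.zeros(6)); print(s.x.round(2),s.fun[:6].round(1))
E
ls pics
```

```text
[ 474.43937181 -213.76990865  197.24660332]
[array([119.2,  78.2]), array([371.3,  78.1]), array([393.4, 217.4])]
[ 0.33 -0.26 -0.24 -0.54 -0.17  0.15] [-0.1 -0.   0.1  0.1 -0.  -0.1]
c1.png
scene0.png
top0.png
top0b.png
w1.png
w2.png
```

The grasp is nominal to within 1 mm, so flap_eye = TCP + 65·ex − 22·z. Carrying it over to a stand-off in front of the cabinet.

```bash
python3 -m inch '[[[0,0.04,0],[0,0,-0.01]],[[-0.01,0.12,0],[0,0,-0.03]],[[-0.03,0.24,0],[0,0,-0.05]],[[-0.05,0.4,0],[0,0,-0.09]],[[-0.07,0.6,0],[0,0,-0.13]]]'
python3 -m inch '[[[-0.02,0.2,0],[0,0,-0.04]],[[-0.04,0.4,0],[0,0,-0.08]],[[-0.06,0.6,0],[0,0,-0.12]],[[-0.08,0.8,0],[0,0,-0.16]],[[-0.1,0.96,0],[0,0,-0.2]]]'
python3 -m inch '[[[-0.02,0.16,0],[0,0,-0.04]],[[-0.03,0.3,0],[0,0,-0.07]],[[-0.04,0.42,0],[0,0,-0.09]],[[-0.05,0.5,0],[0,0,-0.1]],[[-0.055,0.545,0],[0,0,-0.11]]]'
python3 -m inch '[[[0,0,-0.03],[0,0,0]],[[0,0,-0.1],[0,0,0]],[[0,0,-0.18],[0,0,0]],[[0,0,-0.23],[0,0,0]],[[0,0,-0.25],[0,0,0]]]'
python3 -m inch '[[[0,0,0],[0,0,0]],[[0,0,0],[0,0,0]],[[0,0,0],[0,0,0]],[[0,0,0],[0,0,0]],[[0,0,0],[0,0,0]]]'
python3 - <<'E'
from h import *
import pickle
c=get_calibration('wrist');o=observe();im=grab_frame('wrist');pickle.dump((c,o),open('w3.pkl','wb'))
cv2.imwrite('pics/w3.png',im)
im=grab_frame('top');cv2.imwrite('pics/t3.png',im)
cv2.imwrite('pics/t3c.png',cv2.resize(im[80:230,138:338],(800,600),interpolation=cv2.INTER_CUBIC))
im=grab_frame('scene');cv2.imwrite('pics/s3.png',im)
E
```

```text
clock: 5.7
tool_pos: [460.2, -92.8, 197.7]
tool_rot: [0.652, 0.758, 0.0, 0.0]
contact_force: [0.7, -1.3, -1.9]
width: 13.4
clock: 6.2
tool_pos: [439.7, 100.5, 197.8]
tool_rot: [0.727, 0.687, 0.0, -0.0]
contact_force: [1.0, -0.7, -2.7]
width: 13.3
clock: 6.7
tool_pos: [428.8, 208.7, 197.7]
tool_rot: [0.765, 0.644, 0.0, -0.0]
contact_force: [-0.6, -0.3, -1.6]
width: 13.3
clock: 7.2
tool_pos: [429.1, 206.8, 146.7]
tool_rot: [0.765, 0.644, -0.001, -0.0]
contact_force: [0.2, 1.0, -1.6]
width: 13.3
clock: 7.7
tool_pos: [429.6, 207.2, 148.0]
tool_rot: [0.765, 0.644, 0.0, 0.0]
contact_force: [0.1, -0.0, -1.7]
width: 13.7
```

View pics/w3.png

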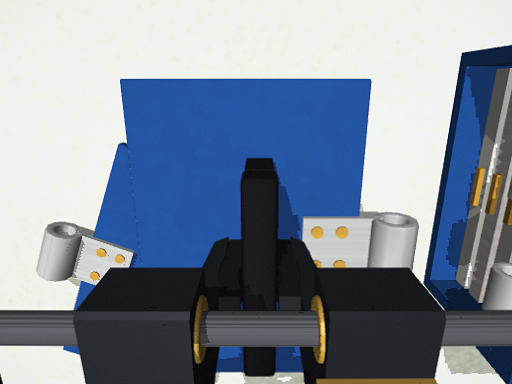

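The flap is unchanged in hand, and the cabinet's +y knuckle is just entering the view at the right, near (503,285). I'll advance 40 mm, staying clear, and look again.

```bash
python3 -m inch '[[[0.03,-0.005,0],[0,0,0]],[[0.08,-0.014,-0.01],[0,0,0]],[[0.14,-0.025,-0.02],[0,0,0]],[[0.18,-0.032,-0.02],[0,0,0]],[[0.195,-0.035,-0.02],[0,0,0]]]'
python3 -m inch '[[[0,0,0],[0,0,0]],[[0,0,0],[0,0,0]],[[0,0,0],[0,0,0]],[[0,0,0],[0,0,0]],[[0,0,0],[0,0,0]]]'
python3 - <<'E'
from h import *
import pickle
c=get_calibration('wrist');o=observe();im=grab_frame('wrist');cv2.imwrite('pics/w4.png',im)
a=grab_frame('top');cv2.imwrite('pics/t4.png',a);b=grab_frame('scene');cv2.imwrite('pics/s4.png',b)
pickle.dump((c,o),open('w4.pkl','wb'))
A=cv2.resize(im[130:380,312:512],(480,600),interpolation=cv2.INTER_CUBIC)
e=np.array([493.6+39,196-7,115]);u,v=proj(get_calibration('scene'),e).astype(int);print(u,v)
B=cv2.resize(b[v-60:v+60,u-32:u+32],(320,600),interpolation=cv2.INTER_CUBIC)
cv2.imwrite('pics/m4.png',np.hstack([A,B]))
E
```

```text
clock: 8.35
tool_pos: [469.6, 199.8, 143.5]
tool_rot: [0.765, 0.644, -0.0, -0.0]
contact_force: [1.0, -0.3, -1.6]
width: 13.6
clock: 8.85
tool_pos: [468.4, 200.2, 143.8]
tool_rot: [0.765, 0.644, 0.0, 0.0]
contact_force: [0.4, 0.3, -2.1]
width: 13.1
329 200
```

View pics/m4.png

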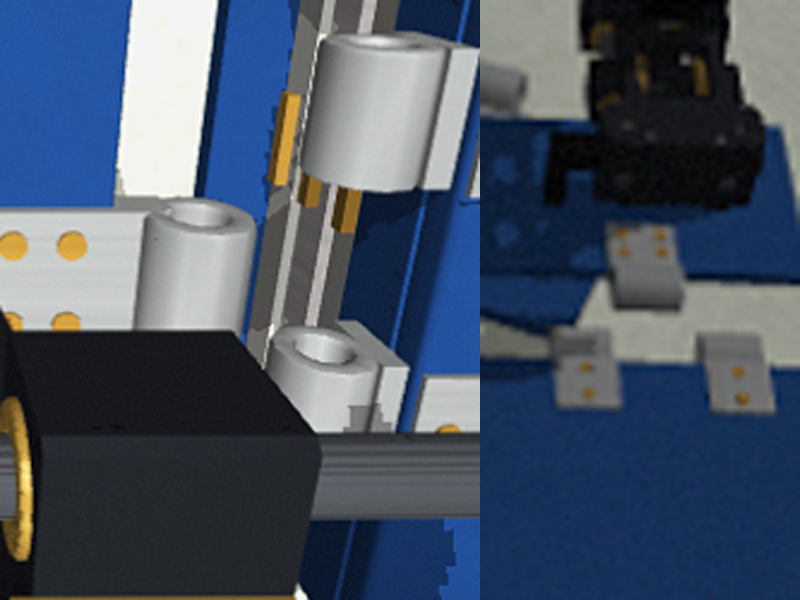

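In the crop (scale 2.4, origin (312,130)) the flap knuckle face is centred at (198,217). The cabinet's −y knuckle inner face is centred at (324,350), and the +y knuckle outer face is near (383,48). The gap lies in line ahead. I'll fit the cabinet pose and overlay it.

```bash
cat > fit.py <<'E'
from h import *; import pickle
c,o=pickle.load(open('w4.pkl','rb')); im=cv2.imread('pics/w4.png')
k=lambda X,Y:np.array([312+X/2.4-.3,130+Y/2.4-.3])
R,t=flapT(o,np.zeros(6)); eye=R@[71,0,11]+t
print('flap eye',eye.round(1),'yaw',np.degrees(np.arctan2(R[1,0],R[0,0])).round(2), 'face resid px',(proj(c,R@[71,16,11]+t)-k(198,217)).round(1))
def cab(q,p): a=np.radians(q[3]); return np.array([q[0]+p[0]*np.cos(a)-p[1]*np.sin(a),q[1]+p[0]*np.sin(a)+p[1]*np.cos(a),q[2]+p[2]])
ob=[((0,48,0),k(383,48)),((0,-20,0),k(324,350))]
pr=np.array([567,184,115,-9.9]);sd=np.array([20,20,1.,2])
f=lambda q:np.concatenate([np.concatenate([proj(c,cab(q,p))-u for p,u in ob]),(q-pr)/sd])
s=least_squares(f,pr,x_scale=[1,1,1,1.]); q=s.x; print('cab',q.round(1),s.fun.round(2))
a=np.radians(q[3]);d=np.array(q[:3])-eye;print('ahead',d@[np.cos(a),np.sin(a),0],'lateral',d@[-np.sin(a),np.cos(a),0],'z',d[2])
A=cv2.resize(im[130:380,312:512],None,fx=4,fy=4,interpolation=cv2.INTER_CUBIC)
def ring(F,y,r,col):
    P=[(np.array(proj(c,F((r*np.cos(w),y,r*np.sin(w)))))-[312-.4,130-.4])*4 for w in np.linspace(0,6.283,60)]
    cv2.polylines(A,[np.int32(P)],True,col,1,cv2.LINE_AA)
for y,r in [(48,11),(48,6),(20,11),(-20,11),(-20,6)]: ring(lambda p:cab(q,p),y,r,(0,0,255))
for y,r in [(16,11),(16,6)]: ring(lambda p:R@(np.array([71,0,11])+p)+t,y,r,(0,255,0))
cv2.imwrite('pics/f4.png',A[:600])
E
python3 fit.py
```

```text
flap eye [532.5 189.2 121.8] yaw -9.78 face resid px [-1.4 -2.7]
cab [567.9 182.9 115.  -10.3] [-0.04 -0.01  0.04  0.01  0.05 -0.05  0.   -0.18]
ahead 35.9705513493526 lateral 0.16694341731717177 z -6.837533781872764
```

View pics/f4.png

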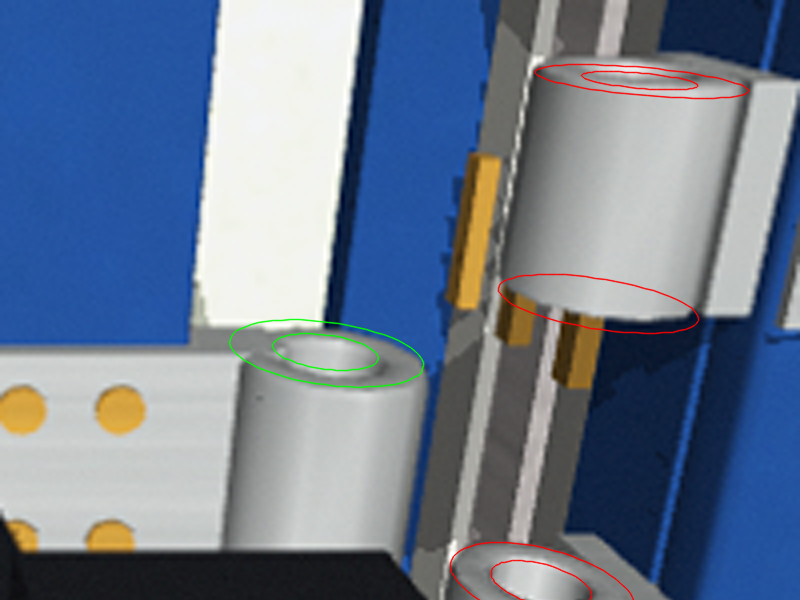

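The overlay agrees with the picture to about 1 mm. Remaining motion is about 36 mm ahead, 0 lateral, 6.8 mm down and −0.3° yaw. I'll lower first, then insert.

```bash
python3 -m inch '[[[0,0,-0.01],[0,0,0]],[[0,0,-0.02],[0,0,0]],[[0,0,-0.034],[0,0,-0.005]],[[0,0,-0.034],[0,0,-0.005]],[[0,0,-0.034],[0,0,-0.005]]]'
python3 -m inch '[[[0.02,-0.003,0],[0,0,0]],[[0.04,-0.007,0],[0,0,0]],[[0.06,-0.011,0],[0,0,0]],[[0.08,-0.014,0],[0,0,0]],[[0.09,-0.016,0],[0,0,0]]]'
python3 -m inch '[[[0.02,-0.003,0],[0,0,0]],[[0.04,-0.007,0],[0,0,0]],[[0.06,-0.011,0],[0,0,0]],[[0.08,-0.014,0],[0,0,0]],[[0.085,-0.015,0],[0,0,0]]]'
python3 -m inch '[[[0,0,0],[0,0,0]],[[0,0,0],[0,0,0]],[[0,0,0],[0,0,0]],[[0,0,0],[0,0,0]],[[0,0,0],[0,0,0]]]'
sed 's/w4\./w5./g;s/f4/f5/' fit.py > fit5.py
python3 - <<'E'
from h import *
import pickle
c=get_calibration('wrist');o=observe();im=grab_frame('wrist');cv2.imwrite('pics/w5.png',im)
pickle.dump((c,o),open('w5.pkl','wb'));print(o['tool_pos'],o['moment'])
cv2.imwrite('pics/s5.png',grab_frame('scene'))
A=cv2.resize(im[160:310,312:512],(800,600),interpolation=cv2.INTER_CUBIC);cv2.imwrite('pics/c5.png',A)
E
```

```text
clock: 9.5
tool_pos: [468.5, 200.1, 136.8]
tool_rot: [0.767, 0.642, -0.0, -0.0]
contact_force: [-1.2, -1.3, -1.7]
width: 13.0
clock: 10.0
tool_pos: [487.0, 196.8, 136.9]
tool_rot: [0.767, 0.642, 0.0, 0.0]
contact_force: [0.7, 0.3, -2.1]
width: 13.5
clock: 10.5
tool_pos: [504.0, 193.8, 136.9]
tool_rot: [0.767, 0.642, 0.0, 0.0]
contact_force: [-0.3, 0.3, -1.5]
width: 13.5
clock: 11.0
tool_pos: [503.5, 194.0, 137.0]
tool_rot: [0.767, 0.642, 0.0, 0.0]
contact_force: [0.2, 0.6, -2.1]
width: 13.3
[503.49584491 193.96527892 136.97369215] [-0.08591734 -0.01981123 -0.02353488]
```

View pics/c5.png

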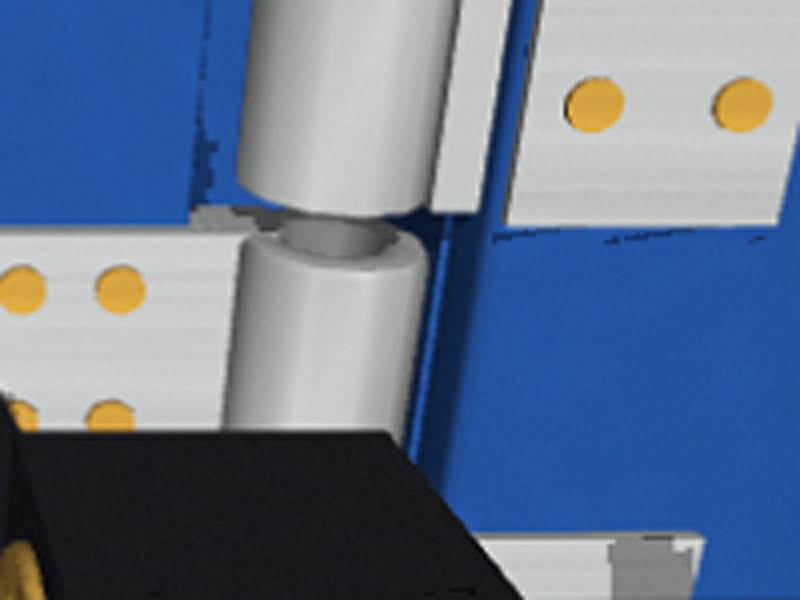

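There is no contact force, and the flap knuckle now sits between the cabinet knuckles. In crop px, the cabinet tube edges are about (238,185) and (432,200), and the flap tube edges about (243,250) and (427,265). To check coaxiality in x and z I'll fit the tube silhouettes at sub-pixel level.

```bash
cat > sil.py <<'E'
from h import *; import pickle,sys
n=sys.argv[1]
c,o=pickle.load(open(f'{n}.pkl','rb')); im=cv2.imread(f'pics/{n}.png').astype(float)
g=cv2.GaussianBlur(im,(0,0),.7)
def edge(v,lo,hi):   # strongest colour gradient in row v
    d=np.linalg.norm(np.diff(g[v],axis=0),axis=1); i=lo+np.argmax(d[lo:hi]); a,b,e=d[i-1],d[i],d[i+1]
    return i+.5+.5*(a-e)/(a-2*b+e)
R,t=flapT(o,np.zeros(6)); e0=R@[71,0,11]+t
w=np.linspace(0,2*np.pi,721)
def sil(q,v,ys,sgn):  # silhouette u at row v of tube with axis offset q=(x,z)
    U=[];V=[]
    for y in ys:
        P=np.array([proj(c,e0+R@np.array([q[0]+11*np.cos(a),y,q[1]+11*np.sin(a)])) for a in w[::6]])
        n=P[:,0]*sgn; i=np.argmax(n); U.append(P[i,0]);V.append(P[i,1])
    k=np.polyfit(V,U,2); return np.polyval(k,v)
for name,rows,Lr,Rr,ys in [('cab',range(150,200,5),(364,385),(412,432),(22,34,46)),('flap',range(230,264,4),(364,376),(408,424),(-14,0,14))]:
    L=np.array([edge(v,*Lr) for v in rows]);Rg=np.array([edge(v,*Rr) for v in rows]);rr=np.array(rows)
    print(name,'L',L.round(1),'R',Rg.round(1))
    f=lambda q:np.concatenate([sil(q,rr,ys,-1)-L,sil(q,rr,ys,1)-Rg])
    s=least_squares(f,[0,0],loss='soft_l1',diff_step=1e-3,x_scale=1.0); 
    s=least_squares(f,s.x+.5,loss='soft_l1',diff_step=.05); print('offset x,z from nominal eye',s.x.round(2),'rms',np.sqrt(np.mean(f(s.x)**2)).round(2))
E
python3 sil.py w5
```

```text
cab L [375.6 375.1 374.5 374.1 373.6 373.1 372.5 372.1 371.5 371.1] R [412.6 427.7 427.  426.5 425.6 424.8 424.1 423.5 422.6 421.8]
offset x,z from nominal eye [-0.55  1.49] rms 3.54
flap L [370.3 369.9 369.4 369.2 368.7 368.2 367.9 367.3 367. ] R [417.7 417.3 416.6 416.  415.4 414.6 414.2 413.5 412.7]
offset x,z from nominal eye [ 2.97 -4.42] rms 0.08
```

```bash
sed -i '/^for name/,$d' sil.py
cat >> sil.py <<'E'
rc=np.arange(158,200,5);rf=np.arange(230,264,4)
Lc=np.array([edge(v,364,385) for v in rc]);Rc=np.array([edge(v,412,432) for v in rc]);Rf=np.array([edge(v,408,424) for v in rf])
f=lambda q:np.concatenate([sil(q,rc,(22,34,46),-1)-Lc,sil(q,rc,(22,34,46),1)-Rc])
s=least_squares(f,[.5,.5],diff_step=.05);print('cab x,z',s.x.round(2),np.abs(f(s.x)).max().round(2))
for z in (-1,0,1,s.x[1]):
    F=least_squares(lambda q:sil((q[0],z),rf,(-14,0,14),1)-Rf,[.5],diff_step=.05)
    C=least_squares(lambda q:sil((q[0],z),rc,(22,34,46),1)-Rc,[.5],diff_step=.05)
    print('z',round(z,2),'flap x',F.x.round(2),'cab x (right edge)',C.x.round(2))
# tilt check: slope residual of flap edge; plate corners + bore
pts=np.array([[-55,80,8],[55,80,8],[71,16,11]]);print([proj(c,R@p+t).round(1) for p in pts])
for nm in ('scene','top'):
    cc=get_calibration(nm); print(nm,[proj(cc,e0+R@np.array([0,y,11.])).round(1) for y in (-34,0,34)])
E
python3 sil.py w5
python3 - <<'E'
from h import *
from h import cv2
im=cv2.imread('pics/w5.png');A=cv2.resize(im[60:285,112:512-100],(800,600),interpolation=cv2.INTER_CUBIC)
b=cv2.imread('pics/s5.png');B=cv2.resize(b[170:245,290:390],(800,600),interpolation=cv2.INTER_CUBIC)
cv2.imwrite('pics/s5c.png',B)
E
```

```text
cab x,z [-0.7   1.94] 0.16
z -1 flap x [1.26] cab x (right edge) [0.76]
z 0 flap x [0.75] cab x (right edge) [0.26]
z 1 flap x [0.25] cab x (right edge) [-0.24]
z 1.94 flap x [-0.22] cab x (right edge) [-0.7]
[array([118.7,  78.4]), array([370.6,  78.3]), array([392.8, 217.4])]
scene [array([316. , 207.3]), array([331. , 207.8]), array([346. , 208.4])]
top [array([206.4, 142.8]), array([195.2, 140.9]), array([184.1, 139.1])]
```

View pics/s5c.png

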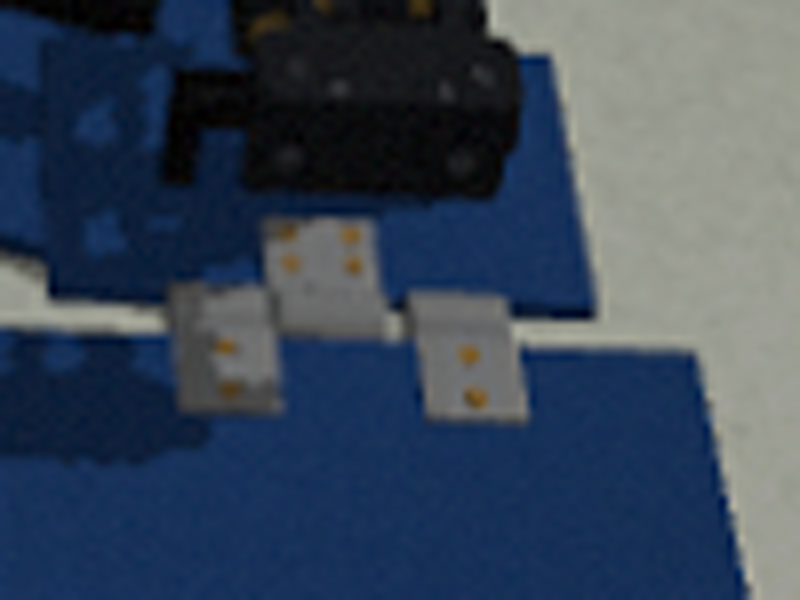

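The scene crop shows cabinet tubes spanning 172–271 and 410–508, midpoint 340, with the flap tube at 275–384, midpoint 329.5. At 3.5 px/mm the flap is about 3 mm too far to −y. Along x the silhouette comparison puts it 0.5 mm too deep. Both are corrected by +3 mm in world y. I'll also check the flap's height in the hand from the plate edges.

```bash
python3 -m inch '[[[0,0.005,0],[0,0,0]],[[0,0.01,0],[0,0,0]],[[0,0.015,0],[0,0,0]],[[0,0.015,0],[0,0,0]],[[0,0.015,0],[0,0,0]]]'
python3 -m inch '[[[0,0,0],[0,0,0]],[[0,0,0],[0,0,0]],[[0,0,0],[0,0,0]],[[0,0,0],[0,0,0]],[[0,0,0],[0,0,0]]]'
cat > plate.py <<'E'
from h import *; import pickle
c,o=pickle.load(open('w3.pkl','rb')); g=cv2.GaussianBlur(cv2.imread('pics/w3.png').astype(float),(0,0),.7)
def pk(d,lo,hi):
    i=lo+np.argmax(d[lo:hi]);a,b,e=d[i-1:i+2];return i+.5+.5*(a-e)/(a-2*b+e)
row=lambda v,lo,hi:pk(np.linalg.norm(np.diff(g[v],axis=0),axis=1),lo,hi)
col=lambda u,lo,hi:pk(np.linalg.norm(np.diff(g[:,u],axis=0),axis=1),lo,hi)
rl=np.arange(90,140,6);rr=np.arange(90,200,8);cu=np.arange(135,360,15)
L=np.array([row(v,112,140) for v in rl]);R_=np.array([row(v,350,380) for v in rr]);T=np.array([col(u,70,90) for u in cu])
print(L.round(1),R_.round(1),T.round(1))
def pred(q):
    R,t=flapT(o,q); P=lambda x,y:proj(c,R@np.array([x,y,8.])+t)
    a,b=P(-55,80),P(-55,30);l=np.interp(rl,[a[1],b[1]],[a[0],b[0]])
    a2,b2=P(55,80),P(55,0);r=np.interp(rr,[a2[1],b2[1]],[a2[0],b2[0]]); tt=np.interp(cu,[a[0],a2[0]],[a[1],a2[1]])
    return np.concatenate([l-L,r-R_,tt-T])
pri=np.array([2,3,3,2,.7,1.])
s=least_squares(lambda q:np.concatenate([pred(q)/.5,q/pri]),np.zeros(6));q=s.x
print(q.round(2),np.sqrt(np.mean(pred(q)**2)).round(2),'at 0:',np.sqrt(np.mean(pred(np.zeros(6))**2)).round(2))
R,t=flapT(o,q);R0,t0=flapT(o,np.zeros(6));e=R@[71,0,11]+t-R0@[71,0,11]-t0;print('eye shift flap axes',(R0.T@e).round(2))
E
python3 plate.py
python3 - <<'E'
from h import *
import pickle
c=get_calibration('wrist');o=observe();im=grab_frame('wrist');cv2.imwrite('pics/w6.png',im);pickle.dump((c,o),open('w6.pkl','wb'))
b=grab_frame('scene');cv2.imwrite('pics/s6.png',b)
A=cv2.resize(im[180:280,332:432],(400,400),interpolation=cv2.INTER_CUBIC)
B=cv2.resize(b[180:230,305:355],(400,400),interpolation=cv2.INTER_CUBIC);cv2.imwrite('pics/m6.png',np.hstack([A,B]))
E
python3 sil.py w6
```

```text
clock: 11.6
tool_pos: [503.5, 197.0, 136.9]
tool_rot: [0.767, 0.642, -0.0, 0.0]
contact_force: [0.7, -1.3, -1.9]
width: 13.2
clock: 12.1
tool_pos: [503.5, 196.9, 136.9]
tool_rot: [0.767, 0.642, -0.0, 0.0]
contact_force: [-0.3, 0.0, -1.9]
width: 13.1
[120.5 121.3 121.8 122.5 123.4 124.  124.6 125.4 126. ] [370.3 369.5 368.6 367.9 367.4 366.6 365.6 365.1 364.4 363.6 362.7 362.1
 361.5 360.6] [78.4 78.4 78.4 78.3 78.3 78.3 78.3 78.3 78.3 78.3 78.3 78.3 78.3 78.3
 78.3]
[ 0.22  0.01  0.16  0.02 -0.02 -0.02] 0.07 at 0: 0.47
eye shift flap axes [ 0.23 -0.    0.18]
cab x,z [-0.25  2.03] 0.17
z -1 flap x [1.31] cab x (right edge) [1.27]
z 0 flap x [0.81] cab x (right edge) [0.77]
z 1 flap x [0.3] cab x (right edge) [0.27]
z 2.03 flap x [-0.21] cab x (right edge) [-0.25]
[array([118.7,  78.4]), array([370.5,  78.2]), array([392.7, 217.4])]
scene [array([317.3, 207.2]), array([332.3, 207.8]), array([347.2, 208.3])]
top [array([205.4, 142.8]), array([194.2, 140.9]), array([183.1, 139.1])]
```

View pics/m6.png

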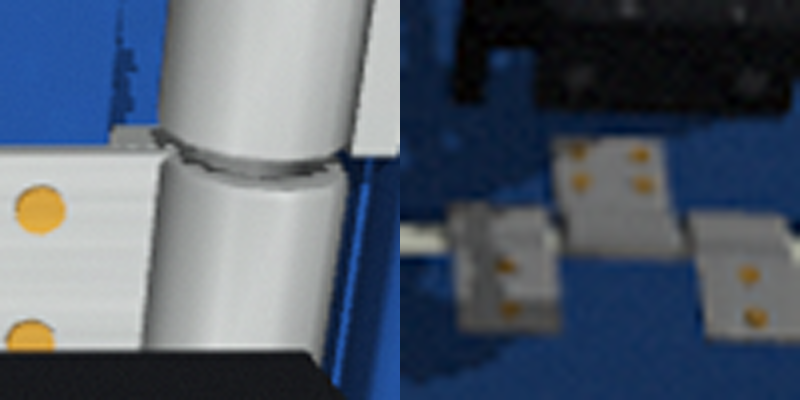

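The flap is now centred between the cabinet knuckles (gaps of 10 and 11 px in the scene crop), its x agrees to under 0.1 mm, and the in-hand pose is nominal to 0.2 mm. Height is the only weak check: the silhouette fit puts the cabinet 2 mm higher, while the given dimensions and arm kinematics say 0. I'll triangulate the cabinet tube from the two wrist views w4 and w6.

```bash
cat > tri.py <<'E'
from h import *; import pickle
def pk(d,lo,hi):
    i=lo+np.argmax(d[lo:hi]);a,b,e=d[i-1:i+2];return i+.5+.5*(a-e)/(a-2*b+e)
V=[]
o6=pickle.load(open('w6.pkl','rb'))[1];R,t=flapT(o6,np.zeros(6));e0=R@[71,0,11]+t
for n,rows,Lr,Rr in [('w4',range(158,198,4),(432,450),(486,500)),('w6',range(150,190,4),(364,385),(417,432))]:
    c,o=pickle.load(open(n+'.pkl','rb'));g=cv2.GaussianBlur(cv2.imread(f'pics/{n}.png').astype(float),(0,0),.7)
    D=np.linalg.norm(np.diff(g,axis=1),axis=2)
    L=np.array([pk(D[v],*Lr) for v in rows]);Rg=np.array([pk(D[v],*Rr) for v in rows]);print(n,L.round(1),Rg.round(1));V.append((c,np.array(rows),L,Rg))
w=np.linspace(0,2*np.pi,361)
def sil(c,q,v,sgn,r):
    U=[]
    for y in (22,34,46):
        P=np.array([proj(c,e0+R@np.array([q[0]+r*np.cos(a),y,q[1]+r*np.sin(a)])) for a in w]);i=np.argmax(P[:,0]*sgn);U.append(P[i])
    U=np.array(U);return np.polyval(np.polyfit(U[:,1],U[:,0],2),v)
f=lambda q:np.concatenate([np.concatenate([sil(c,q,r,-1,q[2])-L,sil(c,q,r,1,q[2])-G]) for c,r,L,G in V])
for q0 in ([.5,.5,11.2],):
    s=least_squares(f,q0,diff_step=.02,loss='soft_l1',x_scale=[1,1,.3]);print('x,z,r',s.x.round(2),np.sqrt(np.mean(f(s.x)**2)).round(2))
g=lambda q:f([q[0],q[1],11]);s=least_squares(g,[.5,.5],diff_step=.02,loss='soft_l1');print('r=11:',s.x.round(2),np.sqrt(np.mean(g(s.x)**2)).round(2))
E
python3 tri.py
```

```text
w4 [442.5 442.3 441.5 440.5 440.3 439.5 438.5 434.4 433.6 432.9] [498.6 497.6 496.7 495.9 494.9 494.2 493.4 492.6 491.7 490.8]
w6 [365.5 377.1 375.7 375.3 374.8 374.5 374.2 373.7 373.3 372.9] [421.6 430.9 428.4 427.8 427.4 426.6 426.1 425.6 424.8 424.4]
x,z,r [-0.22  1.86 11.21] 2.43
r=11: [-0.77  2.98] 2.48
```

```bash
cat >> tri.py <<'E'
print('clean')
(c4,r4,L4,G4),(c6,r6,L6,G6)=V; m=r6>=158; m4=r4<=182
for r in (10.9,11,11.1,11.2):
    h=lambda q:np.concatenate([sil(c4,q,r4,1,r)-G4,sil(c6,q,r6[m],1,r)-G6[m]])
    s=least_squares(h,[.5,.5],diff_step=.02);print(r,'right edges',s.x.round(2),np.sqrt(np.mean(h(s.x)**2)).round(2))
    h=lambda q:np.concatenate([sil(c4,q,r4,1,r)-G4,sil(c4,q,r4[m4],-1,r)-L4[m4],sil(c6,q,r6[m],1,r)-G6[m],sil(c6,q,r6[m],-1,r)-L6[m]])
    s=least_squares(h,[.5,.5],diff_step=.02);print(r,'all',s.x.round(2),np.sqrt(np.mean(h(s.x)**2)).round(2))
E
python3 tri.py | sed -n '/clean/,$p'
```

```text
clean
10.9 right edges [-0.95  3.62] 0.08
10.9 all [-0.99  3.5 ] 0.53
11 right edges [-1.03  3.57] 0.08
11 all [-0.72  2.96] 0.4
11.1 right edges [-1.12  3.52] 0.08
11.1 all [-0.45  2.41] 0.34
11.2 right edges [-1.2   3.46] 0.08
11.2 all [-0.18  1.86] 0.36
```

```bash
cat > sc.py <<'E'
from h import *; import pickle
c=get_calibration('scene');o=pickle.load(open('w6.pkl','rb'))[1];R,t=flapT(o,np.array([.22,0,.16,0,0,0]));e0=R@[71,0,11]+t
g=cv2.GaussianBlur(cv2.imread('pics/s6.png').astype(float),(0,0),.6)
w=np.linspace(0,2*np.pi,721)
for nm,ys,sg in [('cab-',(-42,-36,-30,-26),-1),('flap',(-10,-5,0,5,10),1),('cab+',(26,30,36,42),-1)]:
    for y in ys:
        P=np.array([proj(c,e0+R@np.array([11*np.cos(a),y,11*np.sin(a)])) for a in w]);i=np.argmax(P[:,1]*sg);u,v=P[i]
        k=int(round(u)); d=np.linalg.norm(np.diff(g[:,k],axis=0),axis=1);b=int(round(v));lo=b-4;j=lo+np.argmax(d[lo:b+5]);A,B,C=d[j-1:j+2]
        print(nm,y,'pred',u.round(1),v.round(2),'obs',(j+.5+.5*(A-C)/(A-2*B+C)).round(2),'grads',d[b-4:b+5].round(0))
p=lambda dx,dz:proj(c,e0+[dx,0,dz])[1]-proj(c,e0)[1]
print('px per mm x,z',p(1,0),p(0,1))
E
python3 sc.py
```

```text
cab- -42 pred 313.4 205.58 obs 204.83 grads [ 1.  7. 35. 29. 14.  4.  3.  1. 12.]
cab- -36 pred 316.1 205.68 obs 205.97 grads [ 3. 15. 24. 30. 30. 14.  3.  9. 14.]
cab- -30 pred 318.7 205.79 obs 205.56 grads [17. 12. 25. 56. 31.  2.  9.  1.  6.]
cab- -26 pred 320.4 205.86 obs 205.54 grads [17.  5. 25. 58. 30.  1.  9.  1.  9.]
flap -10 pred 327.1 215.77 obs 203.7 grads [19.  3.  1.  1.  1.  2.  1.  2.  1.]
flap -5 pred 329.3 215.86 obs 204.85 grads [20.  4.  1.  1.  2.  1.  2.  3.  1.]
flap 0 pred 331.5 215.95 obs 211.77 grads [30.  6.  2.  2.  1.  3.  1.  1.  2.]
flap 5 pred 333.7 216.03 obs 211.87 grads [33.  2.  1.  1.  2.  2.  3.  2.  1.]
flap 10 pred 335.9 216.11 obs 211.86 grads [33.  7.  1.  2.  1.  1.  0.  2.  2.]
cab+ 26 pred 343.2 206.74 obs 205.95 grads [ 3.  8. 45. 43. 12.  4. 11.  2.  9.]
cab+ 30 pred 344.9 206.81 obs 205.97 grads [ 1.  5. 45. 44. 14.  4. 10.  3. 10.]
cab+ 36 pred 347.5 206.91 obs 206.31 grads [ 3.  5. 36. 50. 20.  2. 10.  2.  8.]
cab+ 42 pred 350.1 207.01 obs 206.39 grads [ 4.  4. 34. 51. 24.  1.  9.  3.  9.]
px per mm x,z 0.31645608450236296 -0.30176894856407444
```

```bash
cat > sc2.py <<'E'
from h import *; import pickle
c=get_calibration('scene');o=pickle.load(open('w6.pkl','rb'))[1];R,t=flapT(o,np.array([.22,0,.16,0,0,0]));e0=R@[71,0,11]+t
g=cv2.GaussianBlur(cv2.imread('pics/s6.png').astype(float),(0,0),.6)
def chk(nm,p,h=3):
    u,v=proj(c,e0+R@np.array(p,float));k=int(round(u));b=int(round(v));d=np.linalg.norm(np.diff(g[:,k],axis=0),axis=1)
    j=b-h+np.argmax(d[b-h:b+h+1]);A,B,C=d[j-1:j+2];print(nm,p,'u',u.round(1),'obs-pred',(j+.5+.5*(A-C)/(A-2*B+C)-v).round(2),d[b-4:b+5].round())
for y in (50,56,62,68,74): chk('flap plate bottom front edge',(-16,y,-11))
for y in (-74,-68,-60): chk('flap plate bottom front edge',(-16,y,-11))
for y in (54,60,66,74,82,90): chk('cab front top edge',(14,y,11))
for y in (-90,-75,-60,-54): chk('cab front top edge',(14,y,11))
E
python3 sc2.py
```

```text
flap plate bottom front edge (-16, 50, -11) u 351.9 obs-pred -0.1 [52. 27. 10.  5.  7.  6.  5.  1.  1.]
flap plate bottom front edge (-16, 56, -11) u 354.4 obs-pred -1.09 [17. 13. 72. 90. 27. 22. 35. 19.  2.]
flap plate bottom front edge (-16, 62, -11) u 357.0 obs-pred -0.89 [ 18.  18.  43. 115.  48.   9.  83.  80.  12.]
flap plate bottom front edge (-16, 68, -11) u 359.6 obs-pred -0.97 [ 22.  40. 118.  50.   6.  86.  79.  11.   1.]
flap plate bottom front edge (-16, 74, -11) u 362.1 obs-pred -1.05 [ 22.  32. 121.  51.   8.  82.  80.  17.   2.]
flap plate bottom front edge (-16, -74, -11) u 298.7 obs-pred -1.12 [ 3.  7. 86. 86. 33. 26. 75. 70. 11.]
flap plate bottom front edge (-16, -68, -11) u 301.2 obs-pred -0.88 [  3.   4.  69. 100.  43.  33.  85.  71.   9.]
flap plate bottom front edge (-16, -60, -11) u 304.7 obs-pred -0.76 [  2.   7.  35. 116.  65.   2.  81. 110.  22.]
cab front top edge (14, 54, 11) u 356.8 obs-pred -0.24 [115.  48.   9.  83.  80.  12.   3.   1.   1.]
cab front top edge (14, 60, 11) u 359.4 obs-pred -0.39 [116.  50.   7.  85.  78.  13.   2.   0.   1.]
cab front top edge (14, 66, 11) u 362.1 obs-pred -0.43 [121.  51.   8.  82.  80.  17.   2.   2.   2.]
cab front top edge (14, 74, 11) u 365.6 obs-pred -0.56 [ 9. 13. 78. 77. 20.  3.  2.  0.  1.]
cab front top edge (14, 82, 11) u 369.2 obs-pred -0.57 [ 2. 11. 70. 76. 28.  2.  1.  1.  1.]
cab front top edge (14, 90, 11) u 372.7 obs-pred -0.51 [ 1.  7. 61. 79. 35.  1.  1.  2.  1.]
cab front top edge (14, -90, 11) u 292.7 obs-pred -0.16 [ 2.  5. 52. 90. 57.  8.  3.  1.  2.]
cab front top edge (14, -75, 11) u 299.4 obs-pred -0.07 [86. 33. 26. 75. 70. 11.  4.  4. 17.]
cab front top edge (14, -60, 11) u 306.1 obs-pred 0.04 [100.  73.  13.  78. 112.  22.   4.   4.   2.]
cab front top edge (14, -54, 11) u 308.7 obs-pred -0.02 [68. 66. 32. 54. 87. 17.  5.  2.  8.]
```

The scene-camera comparison (flap plate edge against cabinet edge, same camera bias) gives a relative height within about 1.5 mm in the opposite direction to the silhouette, so I keep the nominal height. It also gives a yaw error of about 0.4°. I'll make one last sub-millimetre trim, then check steadiness.

```bash
python3 -m inch '[[[0.001,-0.001,-0.001],[0,0,0.003]],[[0.002,-0.002,-0.002],[0,0,0.007]],[[0.002,-0.002,-0.002],[0,0,0.007]],[[0.002,-0.002,-0.002],[0,0,0.007]],[[0.002,-0.002,-0.002],[0,0,0.007]]]'
python3 -m inch '[[[0,0,0],[0,0,0]],[[0,0,0],[0,0,0]],[[0,0,0],[0,0,0]],[[0,0,0],[0,0,0]],[[0,0,0],[0,0,0]]]'
python3 - <<'E'
from h import *
im=grab_frame('wrist');b=grab_frame('scene');cv2.imwrite('pics/s7.png',b);cv2.imwrite('pics/w7.png',im)
A=cv2.resize(im[180:280,332:432],(400,400),interpolation=cv2.INTER_CUBIC)
B=cv2.resize(b,(400,300)); B=np.vstack([B,np.zeros((100,400,3),np.uint8)])
cv2.imwrite('pics/m7.png',np.hstack([A,B]));o=observe();print(o['tool_pos'],o['contact_force'],o['moment'],abs(o['qvel']).max())
E
```

```text
clock: 12.7
tool_pos: [503.9, 196.5, 136.5]
tool_rot: [0.764, 0.645, -0.0, -0.0]
contact_force: [0.4, 0.5, -2.3]
width: 13.3
clock: 13.2
tool_pos: [503.9, 196.6, 136.5]
tool_rot: [0.764, 0.645, -0.0, -0.0]
contact_force: [-0.4, 0.7, -1.7]
width: 13.1
[503.94607184 196.52762875 136.51739576] [ 0.23456175  0.43113801 -2.84553028] [-0.05738753 -0.0786449   0.00928824] 0.001549127745332479
```

View pics/m7.png

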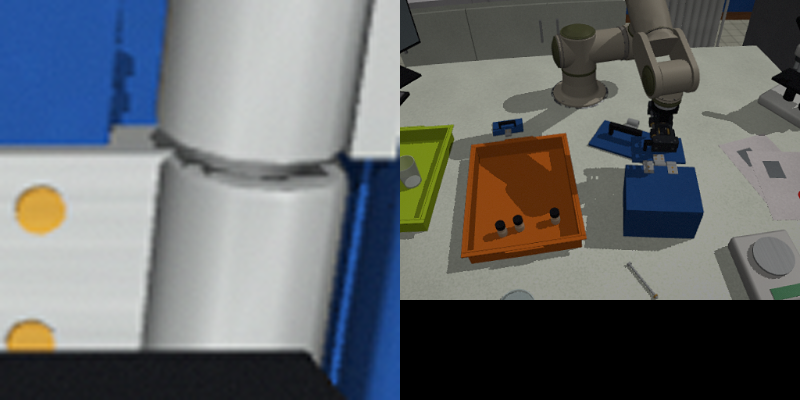

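I've now used all 12 views, so the last lateral check is numeric: intensity profiles along the hole axis in the final scene and wrist frames.

Run:
```python
from h import *
o=observe();R,t=flapT(o,np.array([.22,0,.16,0,0,0]));e0=R@[71,0,11]+t
c=get_calibration('scene');g=cv2.imread('pics/s7.png').astype(np.float32)
ys=np.arange(-56,57,1.)
sh=0.6 # known scene row bias px
for a in (70,90,110):
    P=np.array([proj(c,e0+R@np.array([11*np.cos(np.radians(a)),y,11*np.sin(np.radians(a))])) for y in ys])-[0,sh]
    S=cv2.remap(g,np.float32(P[:,0:1]),np.float32(P[:,1:2]),cv2.INTER_CUBIC)[:,0]
    s=S[:,2]-.0*S[:,0]; print(a,'red along y -56..56 step 2:',s[::2].round().astype(int).tolist())
c=get_calibration('wrist');g=cv2.imread('pics/w7.png')
def mv(y,r): 
    P=np.array([proj(c,e0+R@np.array([r*np.cos(w),y,r*np.sin(w)])) for w in np.linspace(0,6.283,361)]);return P[P[:,1].argmax()].round(1)
for y in (22,20,18,16,14): print('front arc',y,mv(y,11),mv(y,10))
for u in (388,394,400): print(u,'v212..236',g[212:236,u].mean(1).round().astype(int).tolist())
```

```text
70 red along y -56..56 step 2: [74, 66, 55, 64, 91, 95, 76, 78, 76, 87, 104, 110, 107, 107, 106, 108, 105, 108, 92, 56, 56, 98, 109, 104, 104, 106, 105, 104, 104, 105, 104, 106, 105, 105, 103, 116, 97, 66, 77, 104, 105, 104, 105, 105, 105, 106, 107, 107, 107, 109, 110, 107, 96, 96, 101, 102, 105]
90 red along y -56..56 step 2: [-6, -6, 0, 28, 76, 88, 76, 74, 70, 78, 91, 100, 107, 111, 112, 114, 121, 94, 52, 34, 58, 100, 110, 108, 107, 108, 109, 109, 108, 109, 108, 107, 107, 108, 112, 104, 71, 50, 90, 110, 111, 111, 112, 111, 110, 112, 112, 110, 113, 112, 121, 96, 34, -3, 11, 12, 9]
110 red along y -56..56 step 2: [7, 8, 18, 27, 54, 68, 68, 73, 75, 67, 59, 64, 83, 94, 96, 97, 105, 86, 55, 53, 80, 99, 106, 107, 106, 105, 108, 112, 108, 105, 104, 104, 102, 105, 105, 83, 45, 29, 81, 97, 99, 100, 101, 101, 101, 102, 99, 101, 99, 100, 107, 92, 45, 10, 14, 14, 14]
front arc 22 [404.  214.1] [403.1 213.3]
front arc 20 [403.5 218.3] [402.6 217.5]
front arc 18 [402.9 222.4] [402.  221.6]
front arc 16 [402.4 226.5] [401.5 225.6]
front arc 14 [401.8 230.6] [400.9 229.7]
388 v212..236 [197, 196, 199, 201, 201, 203, 197, 164, 130, 127, 102, 115, 138, 150, 180, 189, 187, 187, 188, 189, 189, 189, 191, 192]
394 v212..236 [202, 203, 202, 201, 202, 202, 202, 195, 154, 133, 132, 133, 120, 140, 147, 185, 200, 197, 193, 192, 193, 194, 195, 195]
400 v212..236 [198, 199, 199, 200, 198, 199, 200, 198, 173, 121, 107, 107, 81, 122, 147, 168, 208, 206, 199, 196, 198, 198, 200, 201]
```

Both cameras now agree. Measured in flap axes, the cabinet's mid-plane is at y ≈ −1 mm, so I trim −1 mm, settle, check and hand in.

```bash
python3 -m inch '[[[0,-0.005,0],[0,0,0]],[[0,-0.005,0],[0,0,0]],[[0,-0.005,0],[0,0,0]],[[0,-0.005,0],[0,0,0]],[[0,-0.005,0],[0,0,0]]]'
python3 -m inch '[[[0,0,0],[0,0,0]],[[0,0,0],[0,0,0]],[[0,0,0],[0,0,0]],[[0,0,0],[0,0,0]],[[0,0,0],[0,0,0]]]'
python3 - <<'E'
from station import *
o=observe();print(o['tool_pos'],o['contact_force'],abs(o['qvel']).max(),o['width'])
print(finish_job())
E
```

```text
clock: 13.8
tool_pos: [503.9, 195.6, 136.5]
tool_rot: [0.764, 0.645, -0.0, -0.0]
contact_force: [0.0, 0.1, -2.0]
width: 13.4
clock: 14.3
tool_pos: [503.9, 195.5, 136.5]
tool_rot: [0.764, 0.645, -0.0, 0.0]
contact_force: [0.3, 0.7, -2.1]
width: 13.6
[503.93528902 195.53312464 136.51383237] [ 0.30185144  0.70517422 -2.05824689] 0.000817968266354897 13.627881952884762
the job is handed in; nothing more can be done
None
```

I took the 160 × 110 mm flap out of the orange tray by its handle. It is now held level and still in front of the cabinet, with its knuckle between the cabinet's two knuckles. The job was handed in at about 14.3 s.

**Last checks that agreed:**
- **Load:** the force reading is about 2 N, the flap's own weight, with no contact against the cabinet. The joints are still and the grip is firm at 13.6 mm.
- **Sideways:** before the last trim both cameras showed the flap about 1 mm off centre in the gap. I moved it back by that amount and did not image it again.
- **Fore–aft and level:** just before the last two sub-millimetre trims, the fore–aft offset was under 0.1 mm on the wrist view at equal height. The scene camera suggested 0.5–2 mm further in, and I trimmed 0.4 mm forward. A plate-edge fit, made at the stand-off before insertion, showed the flap level in the hand.
- **Vials:** all three were still standing in the last scene picture.

**A check that disagreed:** the hole height. One wrist-camera outline fit put the cabinet holes about 2 mm above the flap's, and a noisier two-view version gave 2 to 3.5 mm. The scene camera put them about 1 to 1.5 mm below. I kept the height from the given dimensions, less a 0.4 mm trim, so the height is good to about 1–2 mm, with the noisier reading not ruled out.

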